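# Draw the long slide from the half-open drawer

## Robot

A 6-joint arm with a two-finger parallel gripper is mounted at the origin on the work surface. World frame = base frame: x ahead of the robot, y to its left, z up, the work surface at z = 0. Lengths are in m, angles in rad, forces in N, time in s.
With the tool pointing down it reaches from about 0.25 to 0.775 m from the base axis. Payload 4 kg.
Tool frame: the origin (TCP) lies at the very end of the fingers, on their centre line; the grasp point (between the pads) lies 19 mm behind it; z points along the fingers, y is the line along which they close (so a half turn about z gives the same grasp; the last joint's range is limited). The gripper opens to 94 mm and grips with 3 to 60 N. Pads are 16 mm wide; open, the fingers measure 119 mm over their backs; the gripper's body (75 mm by 177 mm) begins 78 mm behind the grasp point.
Start: joints at [1.123, 0.087, 1.371, -0, 1.684, -0.103], TCP at [0.186, 0.518, 0.206] pointing down, gripper open.
Joint ranges: [-3.1, 3.1], [-0.76, 2.03], [0.27, 2.55], [-1.08, 4.22], [0.17, 2.65], [-2.57, 2.57]. Speed limits (rad/s): [2.79, 2.79, 3.14, 3.14, 3.14, 3.14].

## Interface

Orientations are given as a unit quaternion [w, x, y, z].
In Python, from bench import r gives the robot as it stands.
- The arm moves only by the tool carry_out, never from a script. Its argument "increments" is a list of rows, each an object with "slide": the shift along the world's x, y, z in cm, a list of three; "delta_rot": the turn, a rotation vector about the world's x, y, z in rad, a list of three; "jaw": the finger opening in cm, from 0 to 9.4. In form: [{"slide": [dx, dy, dz], "delta_rot": [ax, ay, az], "jaw": jaw}, ...]. A call has 1 to 12 rows; each row is the pose to reach, as a shift and turn from the pose commanded when the call began; what a row does not reach only later rows make up. A row lasts 1/12 s, in which the tool goes at most 41.7 mm and 7.16 degrees, less where a joint would pass 70% of its speed; a pose out of reach is approached as far as the arm can. A call with a gripper value outside its range is refused whole. The fingers move at their own pace and stop on an object; "newtons" is the grip in N (left out, the last holds). Time passes only in rows, so rows that repeat a pose let the fingers close. It gives the time, the measured TCP pose, the force, the opening and the grip force at its end, in the units of the state.
- r.sense(): the state, without advancing time (a new reading comes with each control period).
- r.snapshot(name): name is "scene" or "top"; returns a dict with "image" (400x640x3 uint8, blue, green, red), "fov_y" (degrees; the focal length in pixels is half the picture's height over the tangent of half this angle, whatever the lens; pixels are square), "cx", "cy" (the principal point, pixels), "D" ([k1, k2, p1, p2, k3] as OpenCV has them; the pictures are not rectified), "eye" and "rotation" of the camera in the world. Camera axes: x right, y up, looking along -z (the intrinsics and any distortion apply to the point x, -y, -z); pixel columns grow to the right and rows downward; lengths in m; the calibration is good to about 2 mm. A picture is of the moment at which its call begins. There is no depth.
- r.job_done(): hands the job in; it is judged then, once.
Trained networks look in a picture, given as the dict that the camera call returned (one of the last four; its "shot" number tells which), for a name from the list of things; names that differ only in an ending like _2 or _b are one class to them, and where a whole thing is asked for, a point or a joint stands for the part that bears it (a point fixed in the world has none). Each returns a list of dicts, best first, with "p" (0 to 1); they miss things now and then, are a little off and sometimes report something else, mostly with a low value. They report only what shows in the picture. A call takes as long as a camera call. They do not tell look-alikes from the thing itself.
- r.regions_of(picture, label): "mask" (400x640 bool, what is visible of it).
- r.pinpoint(picture, label): "xyz" ([x, y, z] in m, in the coordinates of the camera as it stood for that picture, good to about 4 mm: a listed point, or the origin of a listed thing).
The state is a dict: "time": time; "joint_pos": joint angles; "qvel": joint speeds; "joint_torque": joint torques, N m; "position": TCP position; "tcp_rot": TCP orientation; "ft_force": force on the tool from outside, world axes, zero at the start; "wrist_torque": the same for the moment, N m; "grip_width": finger opening in m; "grasp_force": force on a finger pad.
Only numpy, scipy, OpenCV 4.12 (cv2) and the standard library are available. Lean on these libraries where they do the work, as an engineer would, in place of code of your own. Each camera call takes 0.05 s, during which the arm holds its last target. There are 200 camera calls.

## Task

Two small square glass slides have been left lying on the long slide in the open cabinet drawer: lay them flat, without dropping them, in the two empty slots of the raised rack, squared up and in line with the two slides already there. Then tilt the front end of the long slide up out of the drawer, draw it out diagonally from under the cabinet's top, and finish while still holding it in the gripper: level, still, touching nothing else, and with its whole length at least a few centimetres higher than the top of the cabinet. Leave the other things on the counter and the two slides already in the rack where they are.

Things in the scene. Friction and masses are not known exactly. Their poses are not given: they have to be found in the camera images.
- cabinet: Low oak cabinet, two drawers side by side, fixed, front facing the robot's right (about -y; yaw varies). Origin: on the counter, in the plane of the front face, below the middle of the open drawer. +x points into the cabinet, drawers pull out to -x, z up. Carcass 384 mm deep, 122 mm high, from y = +102 mm (robot's side) to -292 mm. The open drawer is centred on y = 0, the shut one on y = -190 mm.
- lip (a point): Middle of the lower front edge of the cabinet's top board, over the open drawer: x = 0, y = 0, z = 104 mm in the cabinet's frame. The board is 18 mm thick (top at 122 mm) and covers everything behind x = 0. A slide box and a notebook are fixed on its back part (x over 220 mm), up to 182 mm above the counter.
- drawer (a joint): How far the open drawer is pulled out (m): 0 shut, 0.20 at its stop; starts 0.185 to 0.20 out, slides with about 6 N of friction and comes no further. Inside 160 mm wide, 345 mm long, floor 40 mm above the counter; side walls end 90 mm above the counter.
- drawer_front (a point): Middle of the upper inner edge of the drawer's front board: at y = 0, z = 98 mm in the cabinet's frame and x = minus the drawer's pull-out. The board is 14 mm thick. The mouth between it and the lip is shorter than the long slide.
- strip: The long slide: oak frame with four panes in a row, 300 x 60 x 14 mm, about 160 g (varies), lying flat on the drawer floor along the drawer; 120 to 135 mm of it is under the cabinet's top. Origin at the centre of its underside (the centre of mass is 7 mm above), x along its length pointing into the cabinet, z up.
- strip_head (a point): Centre of the underside at the long slide's end next to the drawer front (150 mm along -x from the slide's origin).
- strip_tail (a point): Centre of the underside at the long slide's other end, under the cabinet's top.
- slide_a: Oak-framed square glass slide, 64 x 64 x 14 mm, about 60 g, origin at the centre of its underside, z up, x and y along its sides. Starts lying flat on the long slide, the one nearer the cabinet.
- slide_b: Oak-framed square glass slide, 64 x 64 x 14 mm, about 60 g, origin at the centre of its underside, z up, x and y along its sides. Starts lying flat on the long slide, the one nearer the drawer's front board.
- rack: Lever-lift slotted rack, fixed, locked raised: a level iron shelf 110 (x) x 346 (y) mm, top 60 mm above the counter, with five ribs 6 mm wide, 8 mm high running along x, at y = -166, -82, 0, +82, +166 mm, making four slots, centres at x = 0, y = -123, -41, +41, +123 mm. Origin on the counter under the shelf's middle. Its iron lever stands at y = -200 mm, 144 mm high.
- slot_1 (a point): Centre, on the shelf's top, of an empty slot of the rack (y = +41 mm in the rack's frame).
- slot_2 (a point): Centre, on the shelf's top, of the other empty slot (y = +123 mm in the rack's frame), at the end of the row.
- slide_c: Oak-framed square glass slide, 64 x 64 x 14 mm, about 60 g, origin at the centre of its underside, z up, x and y along its sides. Already lies in the rack's slot at y = -41 mm. Leave it.
- slide_d: Oak-framed square glass slide, 64 x 64 x 14 mm, about 60 g, origin at the centre of its underside, z up, x and y along its sides. Already lies in the rack's slot at y = -123 mm. Leave it.
- chimney_cap: Dented copper chimney cap, 120 mm across, 95 mm high, on the counter; bystander. Origin at the centre of its underside.
- lamp_knob: Ribbed brown bakelite knob, 44 mm across, 26 mm high, on the counter; bystander. Origin at the centre of its underside.
- lens: Frosted condenser lens in a brass ring, 80 mm across, 33 mm high, on the counter; bystander. Origin at the centre of its underside.
- brush: Wooden dusting brush, 170 mm long, lying on the counter; bystander.
- loupe: Black loupe, 44 mm across, 45 mm high, standing on the counter; bystander. Origin at the centre of its underside.
Things that resemble listed ones, but are neither listed nor needed, are in the scene too. Leave any yellow look-alike of the slide_c alone. Leave any red look-alike of the slide_b alone.

How it is judged:
By the outcome, as a careful person would: the job done as asked, in the order asked, and still so for the second after the job is handed in, while the arm keeps its last pose, push and grip.
It also fails if it takes over 67 s, if anything falls off the work surface, if the arm or the gripper's body presses on something with over 40 N, if the wrist force passes 120 N, or if a joint passes its speed limit or range.

## Working session

There is one attempt and no reset: what is moved stays moved. The work goes in short steps, Python scripts to look and compute and a tool call to move; the robot and the scene stay as the last step left them, time stands still between calls to the robot, and variables do not carry over. Pictures are saved under pics/ and viewed, at most 10 in all, crops included, and the job is handed in when it is done.

Besides the shell and the picture viewer there is one more tool, called after "Call:" as name(argument=value, ...), one argument or row to a line, values as JSON. carry_out: Moves the arm, as the interface text tells. Its arguments: {"type":"object","properties":{"increments":{"type":"array"},"newtons":{"type":"number"}},"required":["increments"]}

```bash
mkdir -p pics
cat > h.py <<'E'
import numpy as np, cv2
from bench import r
def K(s):
    f=200/np.tan(np.radians(s["fov_y"])/2); return np.array([[f,0,s["cx"]],[0,f,s["cy"]],[0,0,1.]])
def Rm(s):
    from scipy.spatial.transform import Rotation as R
    q=np.array(s["rotation"],float)
    return q if q.shape==(3,3) else R.from_quat(np.r_[q[1:],q[0]]).as_matrix()
def w(s,p): return np.array(s["eye"])+Rm(s)@np.array(p)
def ray(s,uv,z):
    n=cv2.undistortPoints(np.array(uv,float).reshape(-1,1,2),K(s),np.array(s["D"],float)).reshape(-1,2)
    d=(Rm(s)@np.c_[n[:,0],-n[:,1],-np.ones(len(n))].T).T
    e=np.array(s["eye"]); return e+d*((z-e[2])/d[:,2])[:,None]
def proj(s,P):
    c=(np.atleast_2d(P)-np.array(s["eye"]))@Rm(s)
    return cv2.projectPoints(c*[1,-1,-1],np.zeros(3),np.zeros(3),K(s),np.array(s["D"],float))[0].reshape(-1,2)
E
python3 - <<'E'
from h import *
for c in ("top","scene"):
    s=r.snapshot(c); cv2.imwrite(f"pics/{c}0.png",s["image"])
    print(c,np.round(s["eye"],3),np.shape(s["rotation"]),s["fov_y"])
    for n in "cabinet lip drawer_front strip strip_head strip_tail slide_a rack slot_1 slot_2 chimney_cap lens loupe".split():
        o=[(round(d["p"],2),np.round(w(s,d["xyz"]),3).tolist()) for d in r.pinpoint(s,n)[:7] if d["p"]>.2]
        print(n,o)
print(r.sense())
E
```

```text
top [0.447 0.006 1.311] (4,) 48.12455141643975
cabinet [(0.62, [0.551, 0.362, 0.0])]
lip [(0.91, [0.546, 0.354, 0.104])]
drawer_front [(0.73, [0.547, 0.166, 0.101]), (0.3, [0.33, -0.261, 0.0])]
strip [(0.75, [0.547, 0.326, 0.043]), (0.63, [0.366, -0.127, 0.002])]
strip_head [(0.92, [0.539, 0.181, 0.037])]
strip_tail []
slide_a [(0.85, [0.529, -0.228, 0.059]), (0.84, [0.601, 0.08, 0.001]), (0.78, [0.705, 0.129, 0.005]), (0.76, [0.399, -0.49, -0.003]), (0.65, [0.717, -0.396, -0.001]), (0.64, [0.543, 0.297, 0.049]), (0.61, [0.55, 0.212, 0.053])]
rack [(0.58, [0.535, -0.192, -0.002])]
slot_1 [(0.82, [0.54, -0.152, 0.057])]
slot_2 [(0.82, [0.54, -0.152, 0.057])]
chimney_cap [(0.94, [0.332, -0.262, -0.001]), (0.61, [0.54, -0.15, 0.059])]
lens [(0.92, [0.378, 0.047, -0.002])]
loupe [(0.79, [0.731, -0.252, 0.0]), (0.68, [0.518, -0.311, 0.064])]
scene [1.302 0.368 1.265] (4,) 43.98993462733721
cabinet [(0.58, [0.549, 0.355, 0.001])]
lip [(0.56, [0.553, 0.358, 0.102]), (0.35, [0.367, -0.12, 0.003])]
drawer_front [(0.81, [0.548, 0.173, 0.098])]
strip [(0.87, [0.546, 0.33, 0.042])]
strip_head [(
[... 748 characters left out ...]
': array([ 1.12292274e+00,  8.72110352e-02,  1.37070498e+00,  3.03088361e-06,
        1.68357012e+00, -1.03089808e-01]), 'qvel': array([-9.01384732e-04, -1.55618458e-03, -6.57443455e-04,  1.01534245e-03,
        4.14233124e-06, -1.23473808e-03]), 'joint_torque': array([-1.14064693e-03, -3.40039694e+01, -3.02589405e+01,  7.16659916e-02,
        2.38644588e-02, -1.58402707e-05]), 'position': array([0.18590635, 0.51765742, 0.20549731]), 'tcp_rot': array([1.30379468e-05, 1.71539103e-01, 9.85177311e-01, 5.16603142e-05]), 'ft_force': array([ 0.32744816,  0.10867013, -0.02764017]), 'wrist_torque': array([-0.00377878,  0.04473577,  0.00731522]), 'grasp_force': 0.0, 'grip_width': 0.09407751271330705}
```

View pics/top0.png

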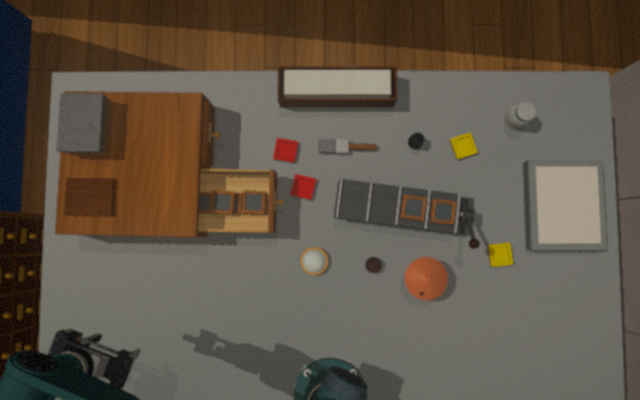

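View pics/scene0.png

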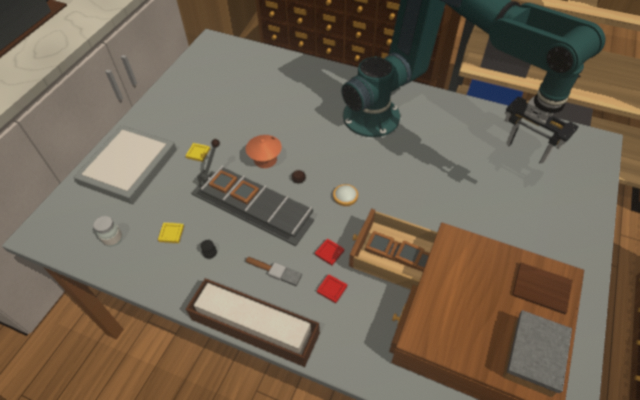

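The top view shows the drawer with slides a (222,203) and b (255,201), and the rack with c (413,207) and d (444,211). Its empty slots are at about (383,204) and (353,200). The red and yellow squares are look-alikes. Next I refine poses and yaws from the masks.

```bash
cat >> h.py <<'E'
def rects(s,name,z,box):
    out=[]
    for d in r.regions_of(s,name):
        m=d["mask"].astype(np.uint8); cs=cv2.findContours(m,cv2.RETR_EXTERNAL,cv2.CHAIN_APPROX_NONE)[0]
        if not cs: continue
        c=max(cs,key=cv2.contourArea)
        P=ray(s,c.reshape(-1,2),z)[:,:2]
        (x,y),(a,b),t=cv2.minAreaRect((P*1000).astype(np.float32))
        if box[0]<x<box[1] and box[2]<y<box[3]: out.append((round(d["p"],2),round(x),round(y),round(a),round(b),round(t,1)))
    return out
E
python3 - <<'E'
from h import *
for c in ("top","scene"):
    s=r.snapshot(c); print(c)
    print("drawer slides",rects(s,"slide_a",.068,(480,620,150,380)))
    print("rack slides",rects(s,"slide_c",.074,(470,620,-380,-30)))
    print("rack",rects(s,"rack",.066,(400,700,-400,100)))
    print("strip",rects(s,"strip",.054,(400,700,100,400)))
    print("cab",rects(s,"cabinet",.122,(300,800,100,900)))
    print("drawer",rects(s,"drawer",.094,(300,800,100,900)))
    a=s["image"]; x0,y0=(190,150) if c=="top" else (180,150)
    cv2.imwrite(f"pics/{c}1.png",cv2.resize(a[y0:y0+110,x0:x0+290],None,fx=2.7,fy=2.7,interpolation=cv2.INTER_CUBIC))
E
```

```text
top
drawer slides [(0.79, 544, 300, 64, 65, 84.8), (0.7, 546, 213, 65, 64, 90.0)]
rack slides [(0.77, 529, -231, 65, 65, 80.4), (0.72, 517, -312, 68, 67, 86.1), (0.45, 526, -216, 412, 135, 77.4)]
rack [(0.8, 527, -220, 416, 139, 77.5)]
strip [(0.88, 544, 354, 60, 31, 1.1)]
cab [(0.66, 540, 205, 65, 64, 90.0), (0.61, 646, 438, 624, 400, 89.0)]
drawer [(0.67, 548, 245, 229, 176, 90.0)]
scene
drawer slides [(0.94, 554, 214, 67, 72, 88.3), (0.83, 550, 305, 64, 71, 85.3)]
rack slides [(0.78, 525, -309, 74, 76, 83.6), (0.7, 536, -226, 70, 72, 81.7)]
rack [(0.96, 544, -230, 494, 203, 71.0)]
strip [(0.58, 550, 258, 67, 28, 2.1)]
cab [(0.97, 669, 443, 593, 437, 89.4)]
drawer [(0.97, 569, 251, 214, 204, 87.7)]
```

View pics/top1.png

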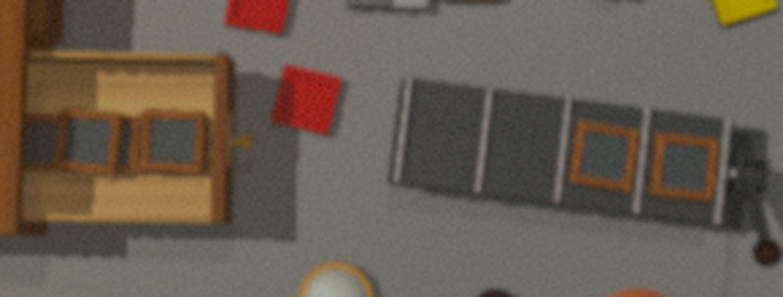

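The crop shows slide a turned about -5° at (92,142), slide b square at (173,141), and rack ribs at crop x of about 404, 484, 563, 642 and 723. I'll convert the rib pixels to the rack pose.

Run:
```python
from h import *
s=r.snapshot("top")
g=lambda L,z: ray(s,np.array(L)/2.7+[190,150]-0.3,z)
A=g([(409,80),(490,90),(569,99),(647,109),(729,120)],.068); B=g([(398,182),(479,192),(558,202),(638,212),(718,222)],.068)
M=((A+B)/2)[:,:2]; print(np.round(M,4)); ys=np.array([166,82,0,-82,-166])/1e3
px=np.polyfit(ys,M[:,0],1);py=np.polyfit(ys,M[:,1],1); print(px,py,np.degrees(np.arctan2(-px[0],py[0])))
d=(A-B)[:,:2]; print(np.degrees(np.arctan2(d[:,1],d[:,0])),np.linalg.norm(d,axis=1))
for q in (-.123,-.041,.041,.123): print(q,np.polyval(px,q),np.polyval(py,q))
# drawer: walls ends & front edge
print(np.round(g([(25,60),(218,60),(25,216),(218,218)],.09),3), np.round(g([(217,60),(217,218)],.098),3),np.round(g([(24,20),(24,230)],.122),3))
print(np.round(g([(37,114),(37,165)],.054),3))
```

```text
[[ 0.5546 -0.0257]
 [ 0.5441 -0.1092]
 [ 0.5342 -0.1905]
 [ 0.5238 -0.2718]
 [ 0.5128 -0.3552]]
[0.12534195 0.53390358] [ 0.99209732 -0.19047674] -7.200620020263609
[-6.31624632 -6.62154558 -6.8596189  -6.05811029 -7.51906482] [0.10621315 0.10612712 0.10710275 0.10683776 0.10604302]
-0.123 0.5184865172318351 -0.31250471253462214
-0.041 0.5287645567340924 -0.23115273221099392
0.041 0.5390425962363496 -0.1498007518873657
0.123 0.5493206357386069 -0.06844877156373746
[[0.626 0.361 0.09 ]
 [0.625 0.164 0.09 ]
 [0.467 0.358 0.09 ]
 [0.465 0.162 0.09 ]] [[0.624 0.164 0.098]
 [0.465 0.162 0.098]] [[0.661 0.354 0.122]
 [0.452 0.349 0.122]]
[[0.574 0.358 0.054]
 [0.52  0.357 0.054]]
```

Call:
carry_out(
  increments=[
    {"slide": [18,-11,0],"delta_rot": [0,0,-0.65],"jaw": 9.4},
    {"slide": [18,-11,0],"delta_rot": [0,0,-0.65],"jaw": 9.4},
    {"slide": [18,-11,0],"delta_rot": [0,0,-0.65],"jaw": 9.4},
    {"slide": [35.9,-21.8,0],"delta_rot": [0,0,-1.3125],"jaw": 9.4},
    {"slide": [35.9,-21.8,0],"delta_rot": [0,0,-1.3125],"jaw": 9.4},
    {"slide": [35.9,-21.8,0],"delta_rot": [0,0,-1.3125],"jaw": 9.4},
    {"slide": [35.9,-21.8,0],"delta_rot": [0,0,-1.3125],"jaw": 9.4},
    {"slide": [35.9,-21.8,0],"delta_rot": [0,0,-1.3125],"jaw": 9.4},
    {"slide": [35.9,-21.8,0],"delta_rot": [0,0,-1.3125],"jaw": 9.4},
    {"slide": [35.9,-21.8,0],"delta_rot": [0,0,-1.3125],"jaw": 9.4},
    {"slide": [35.9,-21.8,0],"delta_rot": [0,0,-1.3125],"jaw": 9.4},
    {"slide": [35.9,-21.8,0],"delta_rot": [0,0,-1.3125],"jaw": 9.4},
  ],
  newtons=20,
)

```text
time: 3.15
position: [0.5469, 0.2975, 0.2044]
tcp_rot: [-0.0, 0.739, 0.674, -0.001]
ft_force: [-0.9, 0.4, -0.3]
grip_width: 0.0942
grasp_force: 0.0
```

Call:
carry_out(
  increments=[
    {"slide": [0,0,-4],"delta_rot": [0,0,0],"jaw": 9.4},
    {"slide": [0,0,-7],"delta_rot": [0,0,0],"jaw": 9.4},
    {"slide": [0,0,-10],"delta_rot": [0,0,0],"jaw": 9.4},
    {"slide": [0,0,-12],"delta_rot": [0,0,0],"jaw": 9.4},
    {"slide": [0,0,-13.5],"delta_rot": [0,0,0],"jaw": 9.4},
    {"slide": [0,0,-14.5],"delta_rot": [0,0,0],"jaw": 9.4},
    {"slide": [0,0,-14.9],"delta_rot": [0,0,0],"jaw": 9.4},
    {"slide": [0,0,-14.9],"delta_rot": [0,0,0],"jaw": 9.4},
    {"slide": [0,0,-14.9],"delta_rot": [0,0,0],"jaw": 9.4},
    {"slide": [0,0,-14.9],"delta_rot": [0,0,0],"jaw": 9.4},
  ],
)

```text
time: 3.98
position: [0.5458, 0.3003, 0.0584]
tcp_rot: [0.001, 0.737, 0.676, 0.002]
ft_force: [0.0, -0.1, 0.2]
grip_width: 0.0938
grasp_force: 0.0
```

Call:
carry_out(
  increments=[
    {"slide": [0,0,-0.2],"delta_rot": [0,0,0],"jaw": 7.5},
    {"slide": [0,0,-0.2],"delta_rot": [0,0,0],"jaw": 6.8},
    {"slide": [0,0,-0.2],"delta_rot": [0,0,0],"jaw": 6.0},
    {"slide": [0,0,-0.2],"delta_rot": [0,0,0],"jaw": 6.0},
    {"slide": [0,0,-0.2],"delta_rot": [0,0,0],"jaw": 6.0},
    {"slide": [0,0,-0.2],"delta_rot": [0,0,0],"jaw": 6.0},
    {"slide": [0,0,-0.2],"delta_rot": [0,0,0],"jaw": 6.0},
  ],
  newtons=20,
)

```text
time: 4.57
position: [0.545, 0.2996, 0.0547]
tcp_rot: [0.0, 0.737, 0.676, 0.0]
ft_force: [-0.4, 0.2, 0.6]
grip_width: 0.0636
grasp_force: 20.0
```

Call:
carry_out(
  increments=[
    {"slide": [0,0,0.5],"delta_rot": [0,0,0],"jaw": 6.0},
    {"slide": [0,0,1.5],"delta_rot": [0,0,0],"jaw": 6.0},
    {"slide": [0,0,3.5],"delta_rot": [0,0,0],"jaw": 6.0},
    {"slide": [0,0,6],"delta_rot": [0,0,0],"jaw": 6.0},
    {"slide": [0,-1,8.5],"delta_rot": [0,0,0],"jaw": 6.0},
    {"slide": [0,-3.5,10],"delta_rot": [0,0,0],"jaw": 6.0},
    {"slide": [0,-7,10],"delta_rot": [0,0,0],"jaw": 6.0},
    {"slide": [0,-10.5,10],"delta_rot": [0,0,0],"jaw": 6.0},
    {"slide": [0,-14,10],"delta_rot": [0,0,-0.01],"jaw": 6.0},
    {"slide": [0,-17.5,10],"delta_rot": [0,0,-0.02],"jaw": 6.0},
    {"slide": [0,-21,10],"delta_rot": [0,0,-0.02],"jaw": 6.0},
    {"slide": [0,-24,10],"delta_rot": [0,0,-0.03],"jaw": 6.0},
  ],
)

```text
time: 5.57
position: [0.5448, 0.0575, 0.1557]
tcp_rot: [0.001, 0.747, 0.664, 0.0]
ft_force: [0.2, -0.5, -0.6]
grip_width: 0.0638
grasp_force: 20.0
```

Call:
carry_out(
  increments=[
    {"slide": [0,-3.5,0],"delta_rot": [0,0,0],"jaw": 6.0},
    {"slide": [0,-7,0],"delta_rot": [0,0,0],"jaw": 6.0},
    {"slide": [-0.2,-10.5,0],"delta_rot": [0,0,0],"jaw": 6.0},
    {"slide": [-0.3,-14,0],"delta_rot": [0,0,0],"jaw": 6.0},
    {"slide": [-0.5,-17,0],"delta_rot": [0,0,-0.01],"jaw": 6.0},
    {"slide": [-0.5,-19,-1],"delta_rot": [0,0,-0.01],"jaw": 6.0},
    {"slide": [-0.5,-20.5,-2],"delta_rot": [0,0,-0.01],"jaw": 6.0},
    {"slide": [-0.5,-20.9,-3],"delta_rot": [0,0,-0.01],"jaw": 6.0},
    {"slide": [-0.5,-20.9,-4],"delta_rot": [0,0,-0.01],"jaw": 6.0},
    {"slide": [-0.5,-20.9,-5],"delta_rot": [0,0,-0.01],"jaw": 6.0},
    {"slide": [-0.5,-20.9,-5],"delta_rot": [0,0,-0.01],"jaw": 6.0},
    {"slide": [-0.5,-20.9,-5],"delta_rot": [0,0,-0.01],"jaw": 6.0},
  ],
)

```text
time: 6.57
position: [0.5395, -0.1479, 0.1037]
tcp_rot: [-0.001, 0.75, 0.662, -0.0]
ft_force: [-1.0, -0.3, -0.5]
grip_width: 0.0635
grasp_force: 20.0
```

Run:
```python
from h import *
s=r.snapshot("top"); t=r.snapshot("scene")
print(rects(t,"slide_a",.11+.014,(470,620,-380,0)), {k:np.round(v,4) for k,v in r.sense().items() if k in("position","tcp_rot","grip_width","time")})
cv2.imwrite("pics/m1.png",np.vstack([cv2.resize(s["image"][150:260,190:480],None,fx=2.6,fy=2.6),cv2.resize(t["image"][140:260,180:470],None,fx=2.6,fy=2.6)])[:600])
```

```text
[(0.95, 559, -281, 71, 66, 81.9), (0.75, 554, -131, 56, 69, 83.6), (0.46, 586, -202, 67, 34, 78.4)] {'time': np.float64(6.7167), 'position': array([ 0.5405, -0.1487,  0.1054]), 'tcp_rot': array([7.000e-04, 7.500e-01, 6.615e-01, 4.000e-04]), 'grip_width': np.float64(0.064)}
```

View pics/m1.png

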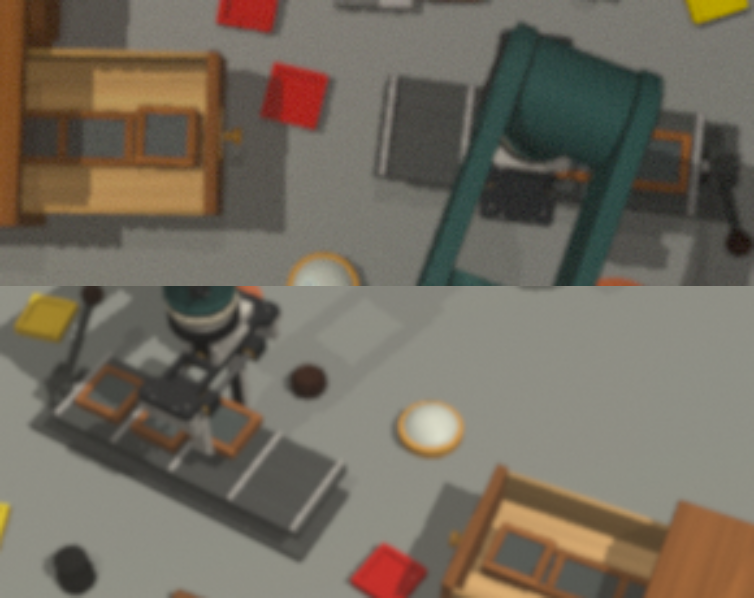

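The slide is held flat over slot_1 (lower view, 230,425), so I lower it.

Call:
carry_out(
  increments=[
    {"slide": [0,0,-1.5],"delta_rot": [0,0,0],"jaw": 6.0},
    {"slide": [0,0,-2.5],"delta_rot": [0,0,0],"jaw": 6.0},
    {"slide": [0,0,-3.3],"delta_rot": [0,0,0],"jaw": 6.0},
    {"slide": [0,0,-3.7],"delta_rot": [0,0,0],"jaw": 6.0},
    {"slide": [0,0,-4.0],"delta_rot": [0,0,0],"jaw": 6.0},
    {"slide": [0,0,-4.1],"delta_rot": [0,0,0],"jaw": 6.0},
    {"slide": [0,0,-4.1],"delta_rot": [0,0,0],"jaw": 6.0},
    {"slide": [0,0,-4.1],"delta_rot": [0,0,0],"jaw": 6.0},
  ],
)

```text
time: 7.38
position: [0.5402, -0.1495, 0.064]
tcp_rot: [0.0, 0.75, 0.661, 0.0]
ft_force: [-1.1, 0.0, -0.7]
grip_width: 0.064
grasp_force: 20.0
```

Call:
carry_out(
  increments=[
    {"slide": [0,0,-0.1],"delta_rot": [0,0,0],"jaw": 6.0},
    {"slide": [0,0,-0.2],"delta_rot": [0,0,0],"jaw": 6.0},
    {"slide": [0,0,-0.2],"delta_rot": [0,0,0],"jaw": 6.0},
    {"slide": [0,0,-0.2],"delta_rot": [0,0,0],"jaw": 6.0},
    {"slide": [0,0,-0.2],"delta_rot": [0,0,0],"jaw": 6.0},
  ],
)

```text
time: 7.8
position: [0.5399, -0.1494, 0.0616]
tcp_rot: [0.0, 0.75, 0.661, 0.0]
ft_force: [-0.3, -0.0, -0.8]
grip_width: 0.0636
grasp_force: 20.0
```

Call:
carry_out(
  increments=[
    {"slide": [0,0,-0.05],"delta_rot": [0,0,0],"jaw": 6.0},
    {"slide": [0,0,-0.1],"delta_rot": [0,0,0],"jaw": 6.0},
    {"slide": [0,0,-0.1],"delta_rot": [0,0,0],"jaw": 6.0},
    {"slide": [0,0,-0.1],"delta_rot": [0,0,0],"jaw": 6.0},
  ],
)

```text
time: 8.13
position: [0.54, -0.1494, 0.0607]
tcp_rot: [0.0, 0.75, 0.661, 0.0]
ft_force: [0.0, 0.4, 0.6]
grip_width: 0.0641
grasp_force: 20.0
```

Contact. Release, rise, and go over slide b.

Call:
carry_out(
  increments=[
    {"slide": [0,0,0],"delta_rot": [0,0,0],"jaw": 6.8},
    {"slide": [0,0,0],"delta_rot": [0,0,0],"jaw": 7.6},
    {"slide": [0,0,0],"delta_rot": [0,0,0],"jaw": 8.6},
    {"slide": [0,0,0],"delta_rot": [0,0,0],"jaw": 9.0},
    {"slide": [0,0,0],"delta_rot": [0,0,0],"jaw": 9.0},
    {"slide": [0,0,1],"delta_rot": [0,0,0],"jaw": 9.0},
    {"slide": [0,0,3],"delta_rot": [0,0,0],"jaw": 9.0},
    {"slide": [0,0,6],"delta_rot": [0,0,0],"jaw": 9.0},
    {"slide": [0,0,9.5],"delta_rot": [0,0,0],"jaw": 9.0},
    {"slide": [0,2,10],"delta_rot": [0,0,0],"jaw": 9.0},
    {"slide": [0,5,10],"delta_rot": [0,0,0],"jaw": 9.0},
    {"slide": [0,8.5,10],"delta_rot": [0,0,0],"jaw": 9.0},
  ],
)

```text
time: 9.13
position: [0.5408, -0.0649, 0.163]
tcp_rot: [0.002, 0.751, 0.66, 0.001]
ft_force: [0.6, -0.2, -0.5]
grip_width: 0.09
grasp_force: 0.0
```

Call:
carry_out(
  increments=[
    {"slide": [0,4,0],"delta_rot": [0,0,0.03],"jaw": 9.0},
    {"slide": [0,8,0],"delta_rot": [0,0,0.06],"jaw": 9.0},
    {"slide": [0,12,0],"delta_rot": [0,0,0.09],"jaw": 9.0},
    {"slide": [0.4,16,0],"delta_rot": [0,0,0.12],"jaw": 9.0},
    {"slide": [0.6,20,0],"delta_rot": [0,0,0.125],"jaw": 9.0},
    {"slide": [0.6,24,0],"delta_rot": [0,0,0.125],"jaw": 9.0},
    {"slide": [0.6,26.5,0],"delta_rot": [0,0,0.125],"jaw": 9.0},
    {"slide": [0.6,27.8,0],"delta_rot": [0,0,0.125],"jaw": 9.0},
    {"slide": [0.6,27.8,0],"delta_rot": [0,0,0.125],"jaw": 9.0},
    {"slide": [0.6,27.8,0],"delta_rot": [0,0,0.125],"jaw": 9.0},
    {"slide": [0.6,27.8,0],"delta_rot": [0,0,0.125],"jaw": 9.0},
  ],
)

```text
time: 10.05
position: [0.5462, 0.212, 0.1607]
tcp_rot: [0.0, 0.708, 0.706, -0.0]
ft_force: [0.6, -0.2, 0.1]
grip_width: 0.0902
grasp_force: 0.0
```

Run:
```python
from h import *
s=r.snapshot("top"); t=r.snapshot("scene")
print(rects(s,"slide_a",.074,(470,620,-380,0)),rects(t,"slide_a",.074,(470,620,-380,0)))
print(rects(t,"slide_a",.068,(470,620,100,400)),rects(s,"slide_a",.068,(470,620,100,400)))
print({k:np.round(v,4) for k,v in r.sense().items() if k in("position","tcp_rot","grip_width","time")})
```

```text
[(0.86, 538, -145, 67, 64, 82.8), (0.77, 527, -230, 66, 66, 81.1), (0.7, 518, -313, 67, 62, 88.9)] [(0.83, 526, -308, 72, 69, 81.9), (0.82, 548, -144, 69, 68, 81.9), (0.75, 535, -227, 71, 74, 81.7)]
[(0.62, 554, 213, 74, 71, 0.8)] [(0.76, 543, 199, 65, 36, 0.6)]
{'time': np.float64(10.35), 'position': array([0.5461, 0.2126, 0.1606]), 'tcp_rot': array([1.000e-04, 7.082e-01, 7.060e-01, 0.000e+00]), 'grip_width': np.float64(0.09)}
```

Call:
carry_out(
  increments=[
    {"slide": [0,0,-3],"delta_rot": [0,0,0],"jaw": 9.0},
    {"slide": [0,0,-6],"delta_rot": [0,0,0],"jaw": 9.0},
    {"slide": [0,0,-8.5],"delta_rot": [0,0,0],"jaw": 9.0},
    {"slide": [0,0,-9.8],"delta_rot": [0,0,0],"jaw": 9.0},
    {"slide": [0,0,-10.4],"delta_rot": [0,0,0],"jaw": 9.0},
    {"slide": [0,0,-10.5],"delta_rot": [0,0,0],"jaw": 9.0},
    {"slide": [0,0,-10.5],"delta_rot": [0,0,0],"jaw": 9.0},
    {"slide": [0,0,-10.5],"delta_rot": [0,0,0],"jaw": 8.0},
    {"slide": [0,0,-10.5],"delta_rot": [0,0,0],"jaw": 7.2},
    {"slide": [0,0,-10.5],"delta_rot": [0,0,0],"jaw": 6.6},
    {"slide": [0,0,-10.5],"delta_rot": [0,0,0],"jaw": 6.0},
    {"slide": [0,0,-10.5],"delta_rot": [0,0,0],"jaw": 6.0},
  ],
)

```text
time: 11.35
position: [0.5464, 0.2138, 0.0565]
tcp_rot: [0.0, 0.708, 0.707, 0.001]
ft_force: [0.0, -0.3, 1.3]
grip_width: 0.0639
grasp_force: 19.9
```

Call:
carry_out(
  increments=[
    {"slide": [0,0,0],"delta_rot": [0,0,0],"jaw": 6.0},
    {"slide": [0,0,0],"delta_rot": [0,0,0],"jaw": 6.0},
    {"slide": [0,0,0],"delta_rot": [0,0,0],"jaw": 6.0},
  ],
)

```text
time: 11.6
position: [0.5463, 0.2138, 0.0564]
tcp_rot: [0.0, 0.708, 0.707, 0.001]
ft_force: [-0.7, -0.2, 5.3]
grip_width: 0.0641
grasp_force: 19.9
```

Call:
carry_out(
  increments=[
    {"slide": [0,0,0.5],"delta_rot": [0,0,0],"jaw": 6.0},
    {"slide": [0,0,1.5],"delta_rot": [0,0,0],"jaw": 6.0},
    {"slide": [0,0,3.5],"delta_rot": [0,0,0],"jaw": 6.0},
    {"slide": [0,0,6],"delta_rot": [0,0,0],"jaw": 6.0},
    {"slide": [0,0,8.5],"delta_rot": [0,0,0],"jaw": 6.0},
    {"slide": [0,-2,10],"delta_rot": [0,0,0],"jaw": 6.0},
    {"slide": [0,-5,10],"delta_rot": [0,0,-0.02],"jaw": 6.0},
    {"slide": [0.1,-8.5,10],"delta_rot": [0,0,-0.05],"jaw": 6.0},
    {"slide": [0.2,-12,10],"delta_rot": [0,0,-0.08],"jaw": 6.0},
    {"slide": [0.3,-15.5,10],"delta_rot": [0,0,-0.1],"jaw": 6.0},
    {"slide": [0.4,-19,10],"delta_rot": [0,0,-0.12],"jaw": 6.0},
    {"slide": [0.4,-22,10],"delta_rot": [0,0,-0.124],"jaw": 6.0},
  ],
)

```text
time: 12.6
position: [0.5496, -0.0085, 0.1558]
tcp_rot: [0.0, 0.751, 0.661, -0.0]
ft_force: [0.4, 0.8, 0.1]
grip_width: 0.0639
grasp_force: 19.9
```

Call:
carry_out(
  increments=[
    {"slide": [0,-3,0],"delta_rot": [0,0,0],"jaw": 6.0},
    {"slide": [0,-5,0],"delta_rot": [0,0,0],"jaw": 6.0},
    {"slide": [0,-6.2,-1],"delta_rot": [0,0,0],"jaw": 6.0},
    {"slide": [0,-6.4,-3],"delta_rot": [0,0,0],"jaw": 6.0},
    {"slide": [0,-6.4,-5],"delta_rot": [0,0,0],"jaw": 6.0},
    {"slide": [0,-6.4,-7],"delta_rot": [0,0,0],"jaw": 6.0},
    {"slide": [0,-6.4,-7],"delta_rot": [0,0,0],"jaw": 6.0},
    {"slide": [0,-6.4,-7],"delta_rot": [0,0,0],"jaw": 6.0},
    {"slide": [0,-6.4,-7],"delta_rot": [0,0,0],"jaw": 6.0},
    {"slide": [0,-6.4,-7],"delta_rot": [0,0,0],"jaw": 6.0},
  ],
)

```text
time: 13.43
position: [0.551, -0.0702, 0.0873]
tcp_rot: [0.001, 0.75, 0.662, 0.001]
ft_force: [0.3, 0.6, -0.1]
grip_width: 0.0643
grasp_force: 19.9
```

Call:
carry_out(
  increments=[
    {"slide": [0,0,-1],"delta_rot": [0,0,0],"jaw": 6.0},
    {"slide": [0,0,-1.6],"delta_rot": [0,0,0],"jaw": 6.0},
    {"slide": [0,0,-1.9],"delta_rot": [0,0,0],"jaw": 6.0},
    {"slide": [0,0,-2.0],"delta_rot": [0,0,0],"jaw": 6.0},
    {"slide": [0,0,-2.0],"delta_rot": [0,0,0],"jaw": 6.0},
    {"slide": [0,0,-2.0],"delta_rot": [0,0,0],"jaw": 6.0},
    {"slide": [0,0,-2.0],"delta_rot": [0,0,0],"jaw": 6.0},
  ],
)

```text
time: 14.02
position: [0.5501, -0.0704, 0.0658]
tcp_rot: [0.0, 0.75, 0.661, 0.0]
ft_force: [0.0, 0.9, 0.3]
grip_width: 0.0641
grasp_force: 19.9
```

Call:
carry_out(
  increments=[
    {"slide": [0,0,-0.1],"delta_rot": [0,0,0],"jaw": 6.0},
    {"slide": [0,0,-0.15],"delta_rot": [0,0,0],"jaw": 6.0},
    {"slide": [0,0,-0.15],"delta_rot": [0,0,0],"jaw": 6.0},
    {"slide": [0,0,-0.15],"delta_rot": [0,0,0],"jaw": 6.0},
  ],
)

```text
time: 14.35
position: [0.5499, -0.0704, 0.064]
tcp_rot: [0.0, 0.75, 0.661, 0.0]
ft_force: [-0.1, 0.4, -1.4]
grip_width: 0.0642
grasp_force: 19.9
```

Call:
carry_out(
  increments=[
    {"slide": [0,0,-0.05],"delta_rot": [0,0,0],"jaw": 6.0},
    {"slide": [0,0,-0.1],"delta_rot": [0,0,0],"jaw": 6.0},
    {"slide": [0,0,-0.1],"delta_rot": [0,0,0],"jaw": 6.0},
    {"slide": [0,0,-0.1],"delta_rot": [0,0,0],"jaw": 6.0},
  ],
)

```text
time: 14.68
position: [0.5499, -0.0704, 0.0629]
tcp_rot: [-0.0, 0.75, 0.661, -0.0]
ft_force: [-0.4, 0.0, -0.7]
grip_width: 0.064
grasp_force: 19.9
```

Call:
carry_out(
  increments=[
    {"slide": [0,0,-0.05],"delta_rot": [0,0,0],"jaw": 6.0},
    {"slide": [0,0,-0.1],"delta_rot": [0,0,0],"jaw": 6.0},
    {"slide": [0,0,-0.1],"delta_rot": [0,0,0],"jaw": 6.0},
    {"slide": [0,0,-0.1],"delta_rot": [0,0,0],"jaw": 6.0},
  ],
)

```text
time: 15.02
position: [0.55, -0.0704, 0.0624]
tcp_rot: [0.0, 0.75, 0.661, 0.0]
ft_force: [-1.2, 1.1, 3.2]
grip_width: 0.0637
grasp_force: 19.9
```

Call:
carry_out(
  increments=[
    {"slide": [0,0,0],"delta_rot": [0,0,0],"jaw": 6.8},
    {"slide": [0,0,0],"delta_rot": [0,0,0],"jaw": 7.6},
    {"slide": [0,0,0],"delta_rot": [0,0,0],"jaw": 8.6},
    {"slide": [0,0,0],"delta_rot": [0,0,0],"jaw": 9.0},
    {"slide": [0,0,0],"delta_rot": [0,0,0],"jaw": 9.0},
    {"slide": [0,0,1],"delta_rot": [0,0,0],"jaw": 9.0},
    {"slide": [0,0,3],"delta_rot": [0,0,0],"jaw": 9.0},
    {"slide": [0,0,6],"delta_rot": [0,0,0],"jaw": 9.0},
    {"slide": [-3,0,10],"delta_rot": [0,0,0.03],"jaw": 9.0},
    {"slide": [-7,0,12],"delta_rot": [0,0,0.08],"jaw": 9.0},
    {"slide": [-11,0,12],"delta_rot": [0,0,0.12],"jaw": 9.0},
    {"slide": [-15,0,12],"delta_rot": [0,0,0.12],"jaw": 9.0},
  ],
)

```text
time: 16.02
position: [0.4061, -0.0707, 0.1853]
tcp_rot: [0.003, 0.708, 0.706, 0.001]
ft_force: [-0.5, -0.4, 0.8]
grip_width: 0.0899
grasp_force: 0.0
```

Run:
```python
from h import *
s=r.snapshot("top"); t=r.snapshot("scene")
for c in (s,t):
    print(rects(c,"slide_a",.074,(470,620,-380,0)))
    print("strip",rects(c,"strip",.054,(400,700,100,400)))
    for n in "strip strip_head drawer_front lip".split():
        print(n,[(round(d["p"],2),np.round(w(c,d["xyz"]),3).tolist()) for d in r.pinpoint(c,n)[:2]])
print({k:np.round(v,4) for k,v in r.sense().items() if k in("position","tcp_rot","grip_width","time","joint_pos")})
cv2.imwrite("pics/m2.png",np.vstack([cv2.resize(s["image"][150:260,190:480],None,fx=2.6,fy=2.6),cv2.resize(t["image"][140:260,180:470],None,fx=2.6,fy=2.6)])[:600])
```

```text
[(0.91, 537, -147, 65, 67, 82.8), (0.79, 548, -70, 64, 64, 80.4), (0.58, 528, -232, 69, 67, 81.8)]
strip [(0.83, 542, 274, 194, 60, 88.8)]
strip [(0.81, [0.544, 0.324, 0.042])]
strip_head [(0.58, [0.538, 0.182, 0.037])]
drawer_front [(0.96, [0.548, 0.17, 0.101]), (0.28, [0.555, -0.068, 0.055])]
lip [(0.9, [0.546, 0.351, 0.107])]
[(0.93, 548, -143, 71, 72, 81.1), (0.85, 526, -308, 71, 73, 84.1), (0.73, 558, -67, 72, 70, 81.1), (0.59, 536, -226, 70, 73, 80.7)]
strip [(0.75, 550, 267, 176, 67, 89.5)]
strip [(0.78, [0.546, 0.329, 0.042])]
strip_head [(0.95, [0.547, 0.179, 0.04])]
drawer_front [(0.74, [0.546, 0.173, 0.099])]
lip [(0.89, [0.553, 0.356, 0.103])]
{'time': np.float64(16.7167), 'joint_pos': array([-0.3091, -0.2194,  1.7065, -0.    ,  1.6552, -0.3039]), 'position': array([ 0.4063, -0.0704,  0.1816]), 'tcp_rot': array([-3.000e-04,  7.090e-01,  7.052e-01, -2.000e-04]), 'grip_width': np.float64(0.0898)}
```

View pics/m2.png

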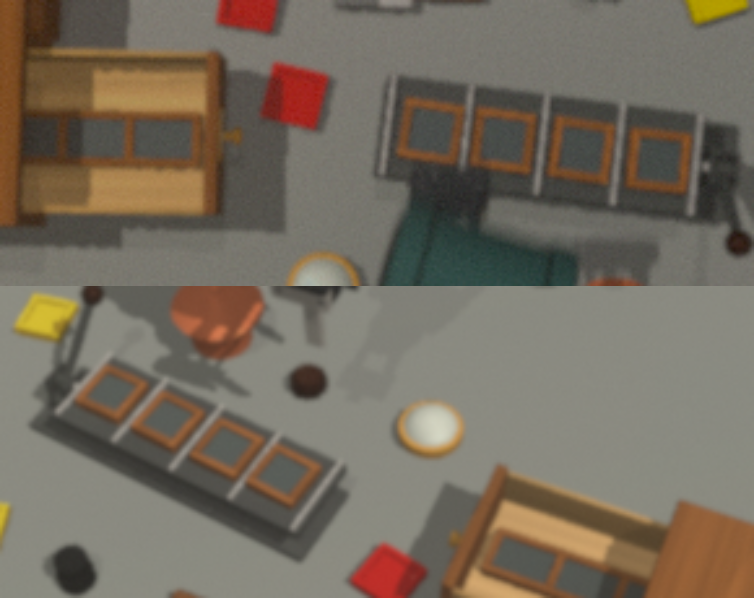

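Both slides lie flat, squared up in line with c and d (top crop, 430,130 and 503,138). Now the long slide: grip it at y≈0.28.

Call:
carry_out(
  increments=[
    {"slide": [1.5,3.5,0],"delta_rot": [0,0,0],"jaw": 9.0},
    {"slide": [3,7,0],"delta_rot": [0,0,0],"jaw": 9.0},
    {"slide": [4.5,10.5,0],"delta_rot": [0,0,-0.01],"jaw": 9.0},
    {"slide": [6,14,0],"delta_rot": [0,0,-0.01],"jaw": 9.0},
    {"slide": [7.5,17.5,0],"delta_rot": [0,0,-0.01],"jaw": 9.0},
    {"slide": [9,21,0],"delta_rot": [0,0,-0.01],"jaw": 9.0},
    {"slide": [10.5,25,0],"delta_rot": [0,0,-0.01],"jaw": 9.0},
    {"slide": [12,29,0],"delta_rot": [0,0,-0.01],"jaw": 9.0},
    {"slide": [13,32,0],"delta_rot": [0,0,-0.01],"jaw": 9.0},
    {"slide": [13.8,35,0],"delta_rot": [0,0,-0.01],"jaw": 9.0},
    {"slide": [13.8,35,-2],"delta_rot": [0,0,-0.01],"jaw": 9.0},
    {"slide": [13.8,35,-4],"delta_rot": [0,0,-0.01],"jaw": 9.0},
  ],
)

```text
time: 17.72
position: [0.5452, 0.2823, 0.1421]
tcp_rot: [0.001, 0.711, 0.703, 0.001]
ft_force: [0.4, 0.5, -0.0]
grip_width: 0.09
grasp_force: 0.0
```

Call:
carry_out(
  increments=[
    {"slide": [0,0,-2],"delta_rot": [0,0,0],"jaw": 9.0},
    {"slide": [0,0,-4],"delta_rot": [0,0,0],"jaw": 9.0},
    {"slide": [0,0,-6],"delta_rot": [0,0,0],"jaw": 9.0},
    {"slide": [0,0,-8],"delta_rot": [0,0,0],"jaw": 9.0},
    {"slide": [0,0,-9],"delta_rot": [0,0,0],"jaw": 9.0},
    {"slide": [0,0,-9],"delta_rot": [0,0,0],"jaw": 9.0},
    {"slide": [0,0,-9],"delta_rot": [0,0,0],"jaw": 9.0},
    {"slide": [0,0,-9],"delta_rot": [0,0,0],"jaw": 9.0},
  ],
)

```text
time: 18.38
position: [0.545, 0.28, 0.0534]
tcp_rot: [0.0, 0.713, 0.702, 0.001]
ft_force: [0.7, 0.3, 0.2]
grip_width: 0.0903
grasp_force: 0.0
```

Call:
carry_out(
  increments=[
    {"slide": [0,0,-0.5],"delta_rot": [0,0,0],"jaw": 9.0},
    {"slide": [0,0,-0.8],"delta_rot": [0,0,0],"jaw": 9.0},
    {"slide": [0,0,-0.8],"delta_rot": [0,0,0],"jaw": 9.0},
    {"slide": [0,0,-0.8],"delta_rot": [0,0,0],"jaw": 7.5},
    {"slide": [0,0,-0.8],"delta_rot": [0,0,0],"jaw": 6.5},
    {"slide": [0,0,-0.8],"delta_rot": [0,0,0],"jaw": 5.6},
    {"slide": [0,0,-0.8],"delta_rot": [0,0,0],"jaw": 5.6},
    {"slide": [0,0,-0.8],"delta_rot": [0,0,0],"jaw": 5.6},
    {"slide": [0,0,-0.8],"delta_rot": [0,0,0],"jaw": 5.6},
  ],
  newtons=55,
)

```text
time: 19.13
position: [0.5441, 0.2797, 0.0441]
tcp_rot: [0.0, 0.713, 0.702, 0.0]
ft_force: [0.9, -0.7, 0.1]
grip_width: 0.0589
grasp_force: 55.0
```

Call:
carry_out(
  increments=[
    {"slide": [0,0,0.3],"delta_rot": [0,0,0],"jaw": 5.6},
    {"slide": [0,0.05,1.1],"delta_rot": [-0.035,0,0],"jaw": 5.6},
    {"slide": [0,0.08,1.8],"delta_rot": [-0.07,0,0],"jaw": 5.6},
    {"slide": [0,0.15,2.5],"delta_rot": [-0.105,0,0],"jaw": 5.6},
    {"slide": [0,0.25,3.2],"delta_rot": [-0.14,0,0],"jaw": 5.6},
    {"slide": [0,0.38,3.9],"delta_rot": [-0.175,0,0],"jaw": 5.6},
    {"slide": [0,0.53,4.5],"delta_rot": [-0.21,0,0],"jaw": 5.6},
    {"slide": [0,0.7,5.2],"delta_rot": [-0.244,0,0],"jaw": 5.6},
    {"slide": [0,0.7,5.2],"delta_rot": [-0.244,0,0],"jaw": 5.6},
    {"slide": [0,0.7,5.2],"delta_rot": [-0.244,0,0],"jaw": 5.6},
    {"slide": [0,0.7,5.2],"delta_rot": [-0.244,0,0],"jaw": 5.6},
  ],
)

```text
time: 20.05
position: [0.5437, 0.2863, 0.0952]
tcp_rot: [0.086, 0.707, 0.696, -0.086]
ft_force: [-0.0, -0.1, -2.5]
grip_width: 0.0593
grasp_force: 55.0
```

Run:
```python
from h import *
t=r.snapshot("scene")
print({k:np.round(v,4) for k,v in r.sense().items() if k in("position","tcp_rot","ft_force","wrist_torque","joint_pos")})
cv2.imwrite("pics/m3.png",cv2.resize(t["image"][110:330,300:600],None,fx=2.6,fy=2.6))
```

```text
{'joint_pos': array([ 0.5122,  0.3747,  1.2652, -0.212 ,  1.6229,  0.5298]), 'position': array([0.5437, 0.2861, 0.0952]), 'tcp_rot': array([ 0.0864,  0.7074,  0.6963, -0.0858]), 'ft_force': array([ 0.5741,  0.4113, -1.0021]), 'wrist_torque': array([0.0429, 0.0641, 0.0661])}
```

View pics/m3.png

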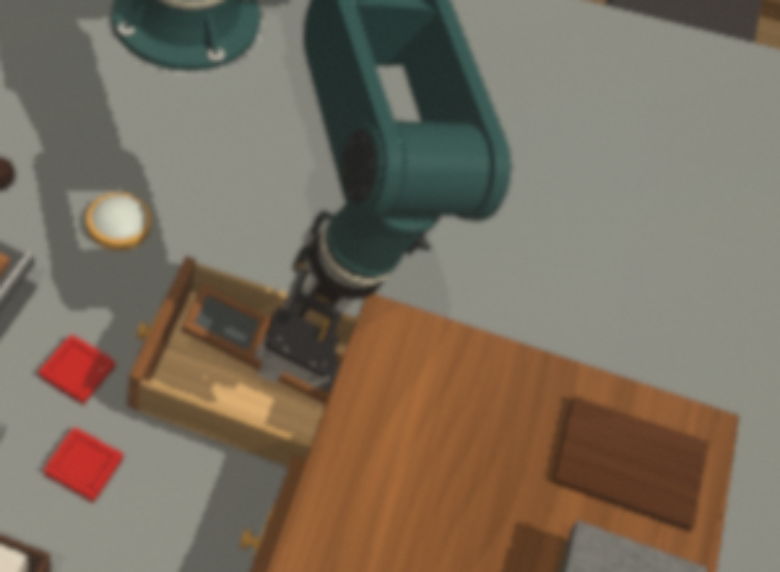

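The head end (220,315) is up and clear, and the force shows only the weight. Now I pull along the strip's axis.

Call:
carry_out(
  increments=[
    {"slide": [0,-0.97,0.24],"delta_rot": [0,0,0],"jaw": 5.6},
    {"slide": [0,-1.94,0.48],"delta_rot": [0,0,0],"jaw": 5.6},
    {"slide": [-0.05,-3.4,0.85],"delta_rot": [0,0,0],"jaw": 5.6},
    {"slide": [-0.1,-4.85,1.2],"delta_rot": [0,0,0],"jaw": 5.6},
    {"slide": [-0.1,-6.3,1.57],"delta_rot": [0,0,0],"jaw": 5.6},
    {"slide": [-0.15,-7.8,1.94],"delta_rot": [0,0,0],"jaw": 5.6},
    {"slide": [-0.15,-9.2,2.3],"delta_rot": [0,0,0],"jaw": 5.6},
    {"slide": [-0.2,-10.7,2.66],"delta_rot": [0,0,0],"jaw": 5.6},
    {"slide": [-0.2,-12.1,3.0],"delta_rot": [0,0,0],"jaw": 5.6},
    {"slide": [-0.25,-13.6,3.4],"delta_rot": [0,0,0],"jaw": 5.6},
    {"slide": [-0.3,-15.5,3.9],"delta_rot": [0,0,0],"jaw": 5.6},
    {"slide": [-0.3,-17.5,4.4],"delta_rot": [0,0,0],"jaw": 5.6},
  ],
)

```text
time: 21.1
position: [0.5407, 0.1103, 0.1402]
tcp_rot: [0.087, 0.707, 0.697, -0.085]
ft_force: [0.8, 0.3, -1.9]
grip_width: 0.0592
grasp_force: 55.0
```

Call:
carry_out(
  increments=[
    {"slide": [0,-1,1],"delta_rot": [0,0,0],"jaw": 5.6},
    {"slide": [0,-2,3],"delta_rot": [0,0,0],"jaw": 5.6},
    {"slide": [0,-3,5],"delta_rot": [0,0,0],"jaw": 5.6},
    {"slide": [0,-4,7.5],"delta_rot": [0,0,0],"jaw": 5.6},
    {"slide": [0,-5,10],"delta_rot": [0.03,0,0],"jaw": 5.6},
    {"slide": [0,-5,12],"delta_rot": [0.07,0,0],"jaw": 5.6},
    {"slide": [0,-5,14],"delta_rot": [0.12,0,0],"jaw": 5.6},
    {"slide": [0,-5,15],"delta_rot": [0.17,0,0],"jaw": 5.6},
    {"slide": [0,-5,15],"delta_rot": [0.22,0,0],"jaw": 5.6},
    {"slide": [0,-5,15],"delta_rot": [0.244,0,0],"jaw": 5.6},
    {"slide": [0,-5,15],"delta_rot": [0.244,0,0],"jaw": 5.6},
    {"slide": [0,-5,15],"delta_rot": [0.244,0,0],"jaw": 5.6},
  ],
)

```text
time: 22.1
position: [0.5407, 0.0612, 0.2894]
tcp_rot: [-0.0, 0.713, 0.701, -0.001]
ft_force: [-0.5, 0.1, -1.7]
grip_width: 0.0595
grasp_force: 55.0
```

Run:
```python
from h import *
from scipy.spatial.transform import Rotation as R
s=r.snapshot("top"); t=r.snapshot("scene"); q=r.sense()
p=q["position"]; print({k:np.round(v,4) for k,v in q.items() if k in("position","tcp_rot","ft_force","wrist_torque","grip_width","time")})
for c in (s,t):
    for n in "strip strip_head strip_tail drawer_front".split():
        print(n,[(round(d["p"],2),np.round(w(c,d["xyz"]),3).tolist()) for d in r.pinpoint(c,n)[:2]])
# overlay predicted level strip
im=t["image"].copy(); z0=p[2]-.004
for z in (z0,z0+.014):
    P=[(p[0]+x,p[1]+.0497+y,z) for x,y in((-.03,-.15),(.03,-.15),(.03,.15),(-.03,.15))]
    cv2.polylines(im,[np.round(proj(t,P)).astype(int)],True,(0,255,0),1)
cv2.imwrite("pics/m4.png",np.hstack([cv2.resize(k[60:280,230:430],None,fx=2,fy=2.7) for k in (t["image"],im)]))
```

```text
{'time': np.float64(22.2), 'position': array([0.5406, 0.0619, 0.2891]), 'tcp_rot': array([-4.000e-04,  7.123e-01,  7.018e-01, -8.000e-04]), 'ft_force': array([ 0.422 , -0.0806, -1.1798]), 'wrist_torque': array([-0.125 ,  0.0454, -0.0119]), 'grip_width': np.float64(0.0593)}
strip [(0.56, [0.541, 0.105, 0.289])]
strip_head [(0.81, [0.534, -0.037, 0.285])]
strip_tail [(0.69, [0.541, 0.259, 0.286]), (0.53, [0.377, 0.045, -0.001])]
drawer_front [(0.79, [0.547, 0.167, 0.102])]
strip [(0.97, [0.543, 0.112, 0.286])]
strip_head [(0.96, [0.539, -0.038, 0.286])]
strip_tail [(0.91, [0.544, 0.263, 0.287])]
drawer_front [(0.73, [0.549, 0.173, 0.098])]
```

View pics/m4.png

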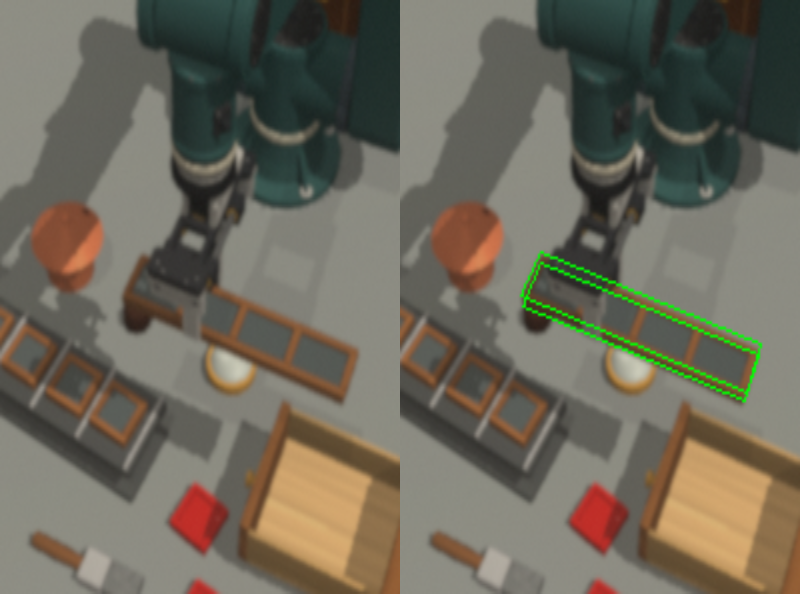

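The strip is level at z≈0.286 (it matches the overlay, and its head and tail are at equal height), and it is free of everything. A short settle, then I hand in.

Call:
carry_out(
  increments=[
    {"slide": [0,0,0],"delta_rot": [0,0,0],"jaw": 5.6},
    {"slide": [0,0,0],"delta_rot": [0,0,0],"jaw": 5.6},
    {"slide": [0,0,0],"delta_rot": [0,0,0],"jaw": 5.6},
    {"slide": [0,0,0],"delta_rot": [0,0,0],"jaw": 5.6},
    {"slide": [0,0,0],"delta_rot": [0,0,0],"jaw": 5.6},
    {"slide": [0,0,0],"delta_rot": [0,0,0],"jaw": 5.6},
  ],
)

```text
time: 23.1
position: [0.541, 0.0616, 0.2899]
tcp_rot: [0.0, 0.713, 0.702, 0.0]
ft_force: [-0.5, -0.7, -1.1]
grip_width: 0.0595
grasp_force: 55.0
```

```bash
python3 -c "
from bench import r
print(r.job_done())"
```

```text
the job is handed in; nothing more can be done
None
```

The job is handed in at about 23 s: both square slides lie flat in the rack's empty slots, in line with the other two, and the long slide is held level about 16 cm above the cabinet top, touching nothing else; no verdict came back.

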